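Charge the stone polisher and hold it running

ROBOT

A 6-joint arm with a two-finger parallel gripper is mounted at the origin on the work surface. World frame = base frame: x ahead of the robot, y to its left, z up, the work surface at z = 0. Lengths are in m, angles in rad, forces in N, time in s.
With the tool pointing down it reaches from about 0.4 to 0.825 m from the base axis. Payload 7 kg.
Tool frame: the origin (TCP) lies on the centre line of the jaws, within the pads' length; the fingertips stand 22 mm ahead of it and the grasp point (between the pads) lies 3 mm ahead of it; z points along the fingers, y is the line along which they close (so a half turn about z gives the same grasp; the last joint's range is limited). The gripper opens to 85 mm and grips with 20 to 120 N. Pads are 22 mm wide; open, the fingers measure 114 mm over their backs; the gripper's body (76 mm by 85 mm) begins 54 mm behind the grasp point. The pads swing forward as they close: fully open they stand 13 mm farther back than shut.
Start: joints at [-1.001, 0.359, 0.012, 0, -1.224, -0.288], TCP at [0.188, -0.648, 0.253] pointing down, gripper open.
Joint ranges: [-3.07, 3.07], [-1.43, 2.12], [-1.02, 1.25], [-3.03, 1.67], [-3.05, -0], [-3.03, 3.03]. Speed limits (rad/s): [2.39, 2.39, 3.01, 3.14, 3.14, 3.14].

INTERFACE

Orientations are given as a rotation vector (axis times angle).
In Python, from station import manip, cams gives the robot as it stands. Calls block until the motion is done:
- manip.reach(position, orientation): joint-space move of the TCP to a pose.
- manip.servo_line(position, speed=0.15, rotation=None, until_force=None): straight line of the TCP; rotation=None keeps the orientation; speed is the mean speed in m/s. With until_force (N) it stops when the force on the tool has changed by that much, and returns True; else False.
- manip.set_joints(angles): joint-space move.
- manip.release() and manip.grasp(strength=None): open the fingers fully, or close them until they stop; strength is the grip in N (None keeps the last).
- manip.sleep(seconds).
- manip.ik(position, orientation): joint angles nearest the present ones, or None.
- cams.capture(name): name is "scene" or "top" or "wrist"; returns the picture (400x640x3 uint8, blue, green, red); there is no depth.
- cams.camera_model(name): a dict with "fx", "fy", "cx", "cy" (pixels), "xyz" and "attitude" of the camera in the world. Camera axes: x right, y up, looking along -z (the intrinsics and any distortion apply to the point x, -y, -z); pixel columns grow to the right and rows downward; lengths in m; the calibration is good to about 2 mm. The wrist camera is an equidistant fisheye: a pixel r from the principal point sees the ray r / f radians off the axis. A picture is of the moment at which its call begins: read the wrist's pose just before it. camera_model takes no time and is no camera call; for the wrist camera it gives the pose at the moment of the call.
A pose or a line that the arm cannot do raises manip.IKError and nothing moves.
- manip.job_done(): hands the job in; it is judged then, once.
Readings, each from a call of its own:
- manip.current_clock(): time.
- manip.current_joints(): joint angles.
- manip.current_joint_velocities(): joint speeds.
- manip.current_joint_efforts(): joint torques, N m.
- manip.current_tool_pos(): TCP position.
- manip.current_ee_rot(): TCP orientation.
- manip.current_force(): force on the tool from outside, world axes, zero at the start.
- manip.current_torque(): the same for the moment, N m.
- manip.current_width(): finger opening in m.
- manip.current_grip_force(): force on a finger pad.
Only numpy, scipy, OpenCV 4.12 (cv2) and the standard library are available. Lean on these libraries where they do the work, as an engineer would, in place of code of your own. Each camera call takes 0.05 s, during which the arm holds its last target. There are 200 camera calls.

TASK

Tip all four stones out of the aluminium tray into the blue polisher's feed hopper, then stand the empty tray upright on the bench and let go of it. Then press the red hold-to-run button down with the fingertips until its top is level with the rim of the yellow collar, and keep holding it there: the job finishes while you are still holding the button down. Leave everything else on the bench where it is.

Things in the scene. Friction and masses are not known exactly. Their poses are not given: they have to be found in the camera images.
- polisher: bench stone polisher, fixed: blue box 212 x 212 mm, 130 mm high, whose open top is a square feed hopper. Origin: centre of its underside on the bench, z up. The hopper mouth is about 196 mm square inside at the rim, 130 mm up; four steel walls slope inwards to a 116 mm square floor 56 mm up
- hopper_mouth (a point): centre of the polisher's hopper mouth, at rim height, 130 mm above the bench
- tray: loose aluminium pouring tray, 180 g, with the four stones in it. Origin: centre of the underside of its flat floor (100 x 108 mm, 4 mm thick); x points to its pouring lip, z up. Back and side walls 42 mm high; the front (+x) has no wall but a ramp rising at 30 degrees from x = 50 mm to the lip at 102 mm, 34 mm up. Tilting it forward by 60 degrees empties it
- tray_bar (a point): centre of the fixed black carrying bar, which runs along the tray's y across the whole tray, 10 mm ahead of the tray's origin, 87 mm above its underside. The bar is 16 mm thick along the tray's x, 18 mm high, 108 mm long; open space in front, behind and below it. The point's axes are those of the tray
- tray_lip (a point): middle of the edge of the pouring lip, 102 mm ahead of the tray's origin and 34 mm above its underside
- station: hold-to-run station, fixed: flat grey box 120 x 120 mm, 30 mm high, with a yellow collar on top (outer diameter 82 mm, inner 68 mm, rim 65 mm above the bench) around a red button. Origin: centre of its underside
- collar_rim (a point): centre of the yellow collar at the height of its rim, 65 mm above the bench
- run_button (a joint): travel of the red button straight down: 0 released (its flat top stands 22 mm above the collar's rim), 0.022 m level with the rim, 0.032 m bottomed. Spring: 4 N at the start, plus 0.4 N per mm (12.8 N when level with the rim); it springs back up when let go
- button_top (a point): centre of the flat top of the red button, 58 mm across; moves with it
- stone0: orange-brown stone blank, loose, 25 mm across and 20 mm high, 20 g, starts in the tray. Origin: centre of its flat underside (turns with it)
- stone1: dark brown stone blank, loose, 25 mm across and 20 mm high, 20 g, starts in the tray. Origin: centre of its flat underside (turns with it)
- stone2: cream stone blank, loose, 25 mm across and 20 mm high, 20 g, starts in the tray. Origin: centre of its flat underside (turns with it)
- stone3: green stone blank, loose, 25 mm across and 20 mm high, 20 g, starts in the tray. Origin: centre of its flat underside (turns with it)
- pliers: bystander, loose: small pliers with two red handles, about 135 x 45 mm, 12 mm high, lying flat behind the tray. Leave it alone
- torch: bystander, loose: silver pocket torch, 125 mm long, 30 mm thick, lying near the polisher. Leave it alone
- jar_a: bystander, loose: small clear jar with green lid, 37 mm across, 28 mm high, standing close to the grey station. Leave it alone
- jar_b: bystander, loose: small clear jar with blue lid, 37 mm across, 28 mm high, to the right side of the bench. Leave it alone
- goggles: bystander, loose: orange safety goggles, about 140 x 115 mm, 43 mm high, at the left side of the bench. Leave it alone
Not all that is in view belongs to the job. What is shaped like the tray but orange is not meant. Leave any pink look-alike of the station alone.

How it is judged:
On the way, in this order (a step that is already met when the one before it is completed fails the run):
1. the tray is brought over the hopper and tipped (angle between tray's own z axis and vertical above 0.35 rad and horizontal distance between tray and hopper_mouth below 0.22 m and height (world z) of tray above 0.1 m).
2. all four stones are in the hopper (x of stone0 in the frame of polisher between -0.1 and 0.1 m and y of stone0 in the frame of polisher between -0.1 and 0.1 m and z of stone0 in the frame of polisher between 0.05 and 0.13 m and x of stone1 in the frame of polisher between -0.1 and 0.1 m and y of stone1 in the frame of polisher between -0.1 and 0.1 m and z of stone1 in the frame of polisher between 0.05 and 0.13 m and x of stone2 in the frame of polisher between -0.1 and 0.1 m and y of stone2 in the frame of polisher between -0.1 and 0.1 m and z of stone2 in the frame of polisher between 0.05 and 0.13 m and x of stone3 in the frame of polisher between -0.1 and 0.1 m and y of stone3 in the frame of polisher between -0.1 and 0.1 m and z of stone3 in the frame of polisher between 0.05 and 0.13 m), for 0.2 s.
3. the empty tray stands upright on the bench, released (height (world z) of tray below 0.006 m and angle between tray's own z axis and vertical below 0.08 rad and linear speed of tray below 0.02 m/s and contact force between the fingers and tray below 0.3 N), for 0.2 s.
At the end, for the whole second after the job is handed in: Through the last second: all four stones in the hopper below its rim; tray upright on the bench (0.08 rad, 6 mm), at rest, not touched by the fingers; the fingers press the red button with over 5 N, its top level with the collar rim within 4 mm (travel 18 to 26 mm) (all of step 2 and all of step 3 and value of joint run_button between 0.018 and 0.026 m and contact force between the fingers and run_button above 5 N); the arm keeps its last pose, push and grip.
It fails at once if a bystander (pliers, torch, a jar, goggles) is moved more than 30 mm (distance of any of pliers, torch, jar_a, jar_b, goggles from where it was at the start of the episode above 0.03 m).
It also fails if it takes over 72 s, if anything falls off the work surface, if the arm or the gripper's body presses on something with over 40 N, if the wrist force passes 120 N, or if a joint passes its speed limit or range.

## Working session

There is one attempt and no reset: what is moved stays moved. The work goes in short steps, each a Python script; the robot and the scene stay as the last script left them, time stands still between calls to the robot, and variables do not carry over. Pictures are saved under pics/ and viewed, at most 10 in all, crops included, and the job is handed in when it is done.

```bash
mkdir -p pics; ls; python3 - <<'E'
from station import manip,cams
import cv2
for n in("scene","top"):
    im=cams.capture(n); cv2.imwrite(f"pics/{n}0.png",im); print(n,cams.camera_model(n))
print(manip.current_clock(), manip.current_ee_rot())
E
```

```text
pics
scene {'fx': 519.2303670746464, 'fy': 519.2303670746464, 'cx': 318.32088089579355, 'cy': 201.90885082927937, 'xyz': array([ 1.52342631, -0.25126672,  1.35553523]), 'attitude': array([0.59715241, 0.49561071, 1.26878706])}
top {'fx': 381.07101893491375, 'fy': 381.07101893491375, 'cx': 316.1974244430367, 'cy': 202.91895211689905, 'xyz': array([0.35764777, 0.01101063, 1.49142466]), 'attitude': array([ 0.04257235, -0.05425274, -1.56783709])}
0.1 [ 4.40965140e-01 -3.11015751e+00 -2.28159225e-03]
```

View pics/top0.png

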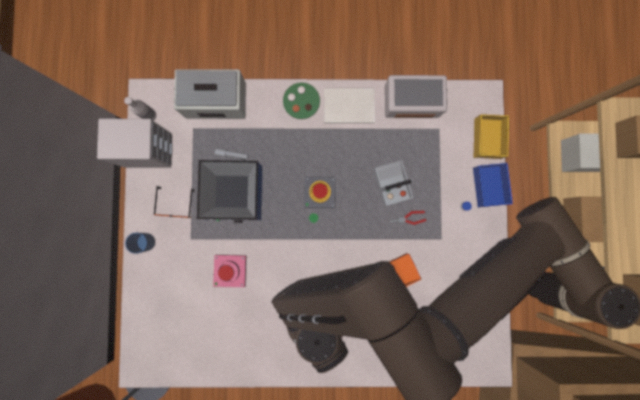

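View pics/scene0.png

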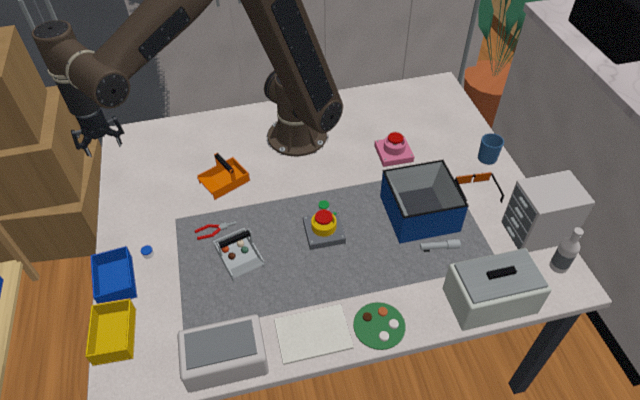

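Candidates: for the tray, the grey one at top (395,184) or the orange one at (404,270); I choose grey. For the station, the grey box with yellow collar at top (320,190) or the pink one at (229,270); I choose grey/yellow. For the hopper, only the blue box at (228,190) fits. I'll check the choice in one close crop.

```bash
python3 - <<'E'
import cv2,numpy as np
t=cv2.imread("pics/top0.png");s=cv2.imread("pics/scene0.png")
a=cv2.resize(t[145:235,360:450],None,fx=4.4,fy=4.4,interpolation=cv2.INTER_CUBIC)
b=cv2.resize(s[200:290,190:280],None,fx=4.4,fy=4.4,interpolation=cv2.INTER_CUBIC)
cv2.imwrite("pics/crop1.png",np.hstack([a,b]))
E
cat > h.py <<'E'
from station import manip,cams
import cv2,numpy as np
from scipy.spatial.transform import Rotation as R
def ray(cam,uv,m=None):
    m=m or cams.camera_model(cam); u,v=uv
    x,y=(u-m['cx'])/m['fx'],(v-m['cy'])/m['fy']
    if cam=='wrist':
        r=np.hypot(x,y); s=np.sin(r)/max(r,1e-9); d=np.array([x*s,-y*s,-np.cos(r)])
    else: d=np.array([x,-y,-1])
    return np.array(m['xyz']),R.from_rotvec(m['attitude']).apply(d)
def onz(cam,uv,z,m=None):
    o,d=ray(cam,uv,m); return o+d*(z-o[2])/d[2]
E
```

```text
(no output)
```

View pics/crop1.png

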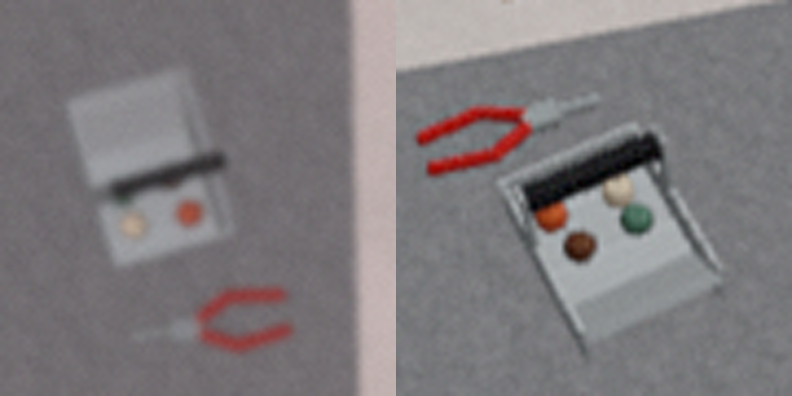

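The crop confirms it: grey tray with four stones, black bar from top (385,188) to (411,181), and the lip facing world +x. Next I'll localise everything and check IK over pour headings.

```bash
cat > loc.py <<'E'
from h import *
t=cv2.imread("pics/top0.png");s=cv2.imread("pics/scene0.png")
def comp(mask,roi):
    x0,y0,x1,y1=roi; m=np.zeros_like(mask); m[y0:y1,x0:x1]=mask[y0:y1,x0:x1]
    n,l,st,c=cv2.connectedComponentsWithStats(m); i=1+np.argmax(st[1:,4]); return np.argwhere(l==i)[:,::-1].astype(np.float32),c[i]
def show(n,im,cam,roi,z,f):
    p,c=comp(f(im),roi); r=cv2.minAreaRect(p); b=cv2.boxPoints(r)
    print(n,cam,len(p),c.round(1),"rect",np.round(r[0],1),np.round(r[1],1)); print([onz(cam,q,z)[:2].round(3).tolist() for q in b],"ctr",onz(cam,r[0],z).round(4),"cen",onz(cam,c,z).round(4))
    return c
dark=lambda k:(lambda im:(im.max(2)<k).astype(np.uint8))
def red(im):
    h=cv2.cvtColor(im,cv2.COLOR_BGR2HSV); return (((h[...,0]<8)|(h[...,0]>172))&(h[...,1]>150)&(h[...,2]>80)).astype(np.uint8)
def yel(im):
    h=cv2.cvtColor(im,cv2.COLOR_BGR2HSV); return ((h[...,0]>18)&(h[...,0]<34)&(h[...,1]>120)&(h[...,2]>80)).astype(np.uint8)
show("bar",t,"top",(380,175,416,195),.096,dark(60))
show("bar",s,"scene",(210,225,256,250),.096,dark(60))
show("pol",t,"top",(185,150,270,230),.13,dark(70))
show("btn",t,"top",(300,175,340,207),.087,red)
show("col",t,"top",(300,175,340,207),.065,yel)
show("btn",s,"scene",(300,205,345,245),.087,red)
E
python3 loc.py; python3 - <<'E'
import cv2,numpy as np
t=cv2.imread("pics/top0.png");s=cv2.imread("pics/scene0.png")
cv2.imwrite("pics/crop2.png",np.hstack([cv2.resize(t[145:235,185:275],None,fx=4.4,fy=4.4),cv2.resize(s[150:250,370:470],None,fx=3.96,fy=3.96)]))
E
```

```text
bar top 40 [398.  184.4] rect [397.5 184.6] [ 1.8 24. ]
[[0.503, -0.255], [0.528, -0.341], [0.522, -0.343], [0.497, -0.257]] ctr [ 0.5124 -0.2989  0.096 ] cen [ 0.5129 -0.3005  0.096 ]
bar scene 192 [233.8 238.7] rect [234.  238.6] [ 6.1 32.3]
[[0.523, -0.351], [0.495, -0.256], [0.519, -0.252], [0.546, -0.346]] ctr [ 0.521  -0.3014  0.096 ] cen [ 0.5212 -0.3018  0.096 ]
pol top 336 [254.2 192.3] rect [246. 191.] [60. 30.]
[[0.592, 0.308], [0.592, 0.2], [0.377, 0.198], [0.376, 0.304]] ctr [0.4838 0.2525 0.13  ] cen [0.4794 0.2233 0.13  ]
btn top 155 [319.5 190.2] rect [319.5 190.5] [13. 13.]
[[0.515, 0.013], [0.515, -0.036], [0.466, -0.036], [0.466, 0.013]] ctr [ 0.4904 -0.0115  0.087 ] cen [ 0.4914 -0.0116  0.087 ]
col top 109 [319.2 192.8] rect [320. 191.] [20. 20.]
[[0.528, 0.024], [0.529, -0.051], [0.453, -0.051], [0.453, 0.024]] ctr [ 0.4906 -0.0137  0.065 ] cen [ 0.4837 -0.0107  0.065 ]
btn scene 202 [323.3 216.4] rect [323. 216.] [14. 16.]
[[0.458, -0.033], [0.471, 0.017], [0.527, 0.003], [0.515, -0.046]] ctr [ 0.4932 -0.0148  0.087 ] cen [ 0.4952 -0.0142  0.087 ]
```

View pics/crop2.png

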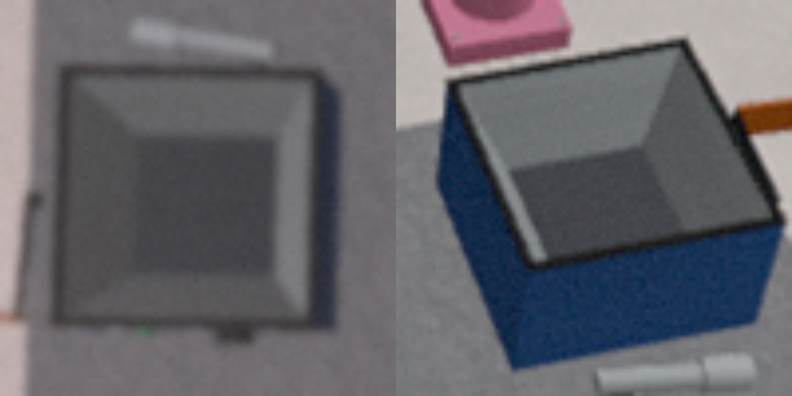

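Hopper rim corners in the top crop give a mouth centre at about pixel (228.3,190.0). The torch sits along the +x side, and the goggles' arm touches the left side. Next, IK feasibility over pour headings.

```bash
cat >> h.py <<'E'
BAR=np.array([.517,-.300]);YAW=.28
HOP=onz("top",(228.3,190.0),.13)[:2]
def pose(bar,head,tilt,sg):
    """TCP pose with grasp point on bar centre"""
    Rt=R.from_euler('z',head)*R.from_euler('y',tilt)
    T=R.from_matrix(np.array([[0,sg,0],[sg,0,0],[0,0,-1.]]))
    Q=Rt*T; return np.asarray(bar)-.003*Q.apply([0,0,1]),Q.as_rotvec()
def lip2bar(lip,head,tilt):
    return np.asarray(lip)+(R.from_euler('z',head)*R.from_euler('y',tilt)).apply([-.092,0,.053])
E
python3 - <<'E'
from h import *
print(HOP)
for sg in(1,-1):
    q=manip.ik(*pose([*BAR,.087],YAW,0,sg)); print("grasp",sg,None if q is None else np.round(q,2))
for sg in(1,-1):
  for hd in range(-180,180,30):
    h=np.radians(hd); u=np.array([np.cos(h),np.sin(h)])
    lip=[*(HOP-.045*u),.165]; out=[]
    for t in(0,35,65):
        q=manip.ik(*pose(lip2bar(lip,h,np.radians(t)),h,np.radians(t),sg)); out.append(q)
    if all(q is not None for q in out): print(sg,hd,[np.round(q,2).tolist() for q in out])
E
```

```text
[0.48723413 0.31582448]
grasp 1 [-0.2   0.39 -0.36  0.   -0.82 -2.66]
grasp -1 [-0.2   0.39 -0.36  0.   -0.82  0.48]
1 -150 [[0.84, 0.45, 0.07, 0.0, -1.2, -0.31], [0.83, 0.05, -0.8, 0.95, -0.21, -1.19], [0.36, -0.06, -0.57, -1.99, -0.16, 2.07]]
1 -120 [[0.94, 0.43, 0.04, 0.0, -1.19, 0.11], [0.87, 0.08, -0.39, -0.21, -0.51, 0.34], [0.27, 0.04, -0.43, -1.44, -0.7, 1.79]]
1 -90 [[1.04, 0.36, -0.06, 0.0, -1.15, 0.53], [0.7, 0.16, -0.15, -0.58, -0.92, 1.15], [0.19, 0.24, -0.2, -1.24, -1.23, 1.91]]
1 -60 [[1.13, 0.26, -0.2, 0.0, -1.11, 0.97], [0.65, 0.25, -0.02, -0.64, -1.28, 1.62], [0.26, 0.44, 0.07, -1.07, -1.64, 2.02]]
1 -30 [[1.17, 0.15, -0.35, 0.0, -1.07, 1.44], [0.67, 0.33, 0.08, -0.56, -1.57, 2.02], [0.39, 0.6, 0.32, -0.91, -2.0, 2.15]]
1 0 [[1.15, 0.04, -0.47, 0.0, -1.06, 1.99], [0.75, 0.39, 0.11, -0.41, -1.75, 2.42], [0.57, 0.73, 0.49, -0.69, -2.27, 2.39]]
1 30 [[1.04, -0.01, -0.52, -0.0, -1.06, 2.63], [0.84, 0.42, 0.06, -0.19, -1.79, 2.84], [0.77, 0.79, 0.46, -0.31, -2.34, 2.81]]
1 90 [[0.73, 0.13, -0.38, 0.0, -1.07, -2.3], [1.01, 0.35, -0.25, 0.31, -1.51, -2.68], [1.12, 0.64, -0
[... 855 characters left out ...]
 0.11, -0.41, -1.75, -0.72], [0.57, 0.73, 0.49, -0.69, -2.27, -0.75]]
-1 30 [[1.04, -0.01, -0.52, 0.0, -1.06, -0.51], [0.84, 0.42, 0.06, -0.19, -1.79, -0.31], [0.77, 0.79, 0.46, -0.31, -2.34, -0.33]]
-1 60 [[0.87, 0.03, -0.48, 0.0, -1.06, 0.18], [0.93, 0.41, -0.07, 0.07, -1.71, 0.1], [0.96, 0.76, 0.23, 0.1, -2.18, 0.09]]
-1 90 [[0.73, 0.13, -0.38, 0.0, -1.07, 0.84], [1.01, 0.35, -0.25, 0.31, -1.51, 0.46], [1.12, 0.64, -0.11, 0.43, -1.88, 0.34]]
-1 120 [[0.67, 0.24, -0.23, 0.0, -1.1, 1.42], [1.04, 0.27, -0.45, 0.55, -1.24, 0.77], [1.23, 0.48, -0.5, 0.76, -1.55, 0.44]]
-1 150 [[0.69, 0.35, -0.08, -0.0, -1.14, 1.93], [1.01, 0.17, -0.64, 0.81, -0.92, 1.05], [1.2, 0.28, -0.89, 1.25, -1.23, 0.42]]
```

```bash
python3 - <<'E'
from h import *
manip.reach(*pose([*BAR,.24],YAW,0,-1))
m=cams.camera_model("wrist"); im=cams.capture("wrist"); cv2.imwrite("pics/w1.png",im)
print(manip.current_clock(),m, manip.current_force())
import pickle; pickle.dump(m,open("w1.pkl","wb"))
from h import *
# predicted pixel of bar centre/ends
E
```

```text
1.9 {'fx': 309.70691628693146, 'fy': 309.70691628693146, 'cx': 319.0675682858446, 'cy': 196.28301633242256, 'xyz': array([ 0.53600899, -0.36718504,  0.36429447]), 'attitude': array([-0.05477005,  0.38900584, -2.83805426])} [-0.86963351  0.64632853 -0.41041172]
```

View pics/w1.png

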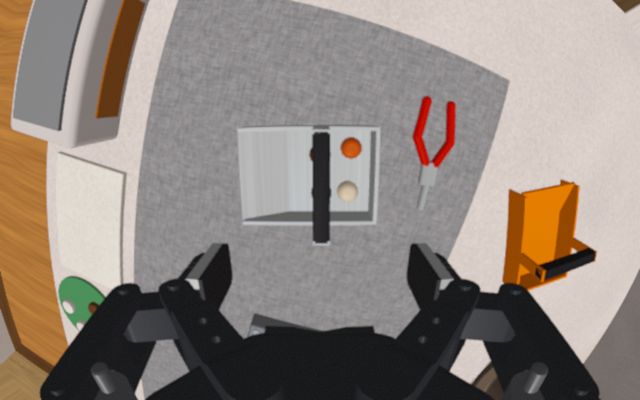

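The wrist view shows the bar from (321,132) to (321,243), centred between the fingers, with the pliers clear at (430,160). I'll compute its position, grasp and lift.

```bash
python3 - <<'E'
from h import *
import pickle; m=pickle.load(open("w1.pkl","rb"))
a=onz("wrist",(321,132),.096,m);b=onz("wrist",(321,243),.096,m)
c=(a+b)/2;d=(b-a)[:2]; print(a,b,np.linalg.norm(d)); yaw=np.arctan2(-d[0],d[1]); print(c,yaw)
assert np.linalg.norm(c[:2]-BAR)<.015 and abs(yaw-YAW)<.1
open("h.py","a").write(f"BAR=np.array([{c[0]:.4f},{c[1]:.4f}]);YAW={yaw:.3f}\n")
p,q=pose([*c[:2],.088],yaw,0,-1)
manip.servo_line([p[0],p[1],.18],.2,q)
print(manip.servo_line(p,.1,until_force=8))
manip.grasp(80); print(manip.current_width(),manip.current_grip_force(),manip.current_tool_pos())
z0=manip.current_force()
manip.servo_line(p+[0,0,.19],.12)
print(manip.current_width(),manip.current_force()-z0,manip.current_clock(),manip.current_torque())
cv2.imwrite("pics/w2.png",cams.capture("wrist"))
E
```

```text
[ 0.52958201 -0.35089178  0.096     ] [ 0.50092822 -0.25149785  0.096     ] 0.10344173663903712
[ 0.51525512 -0.30119481  0.096     ] 0.28067481501244596
False
0.014920439908068229 78.85300040245056 [ 0.51536913 -0.30125984  0.09133171]
0.014600907672720882 [ 1.04705048 -0.1926063  -7.11077478] 5.7833 [ 0.03917938 -0.02716965  0.01923129]
```

View pics/w2.png

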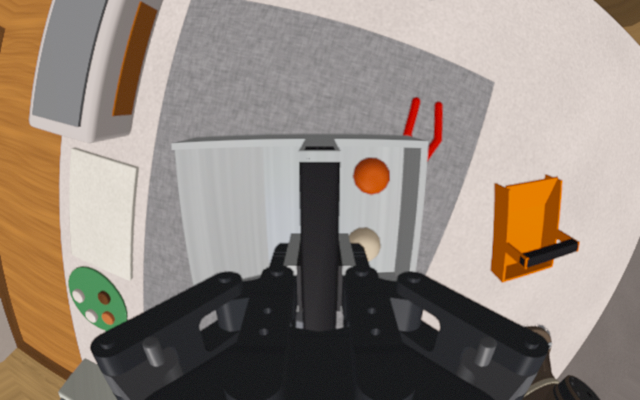

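The tray is held level at (310,200) with the stones still in it. Now carry it over and pour.

```bash
python3 - <<'E'
from h import *
H=np.pi/2
P=lambda off,z,t:pose(lip2bar([HOP[0],HOP[1]-off,z],H,np.radians(t)),H,np.radians(t),-1)
manip.reach(*P(.06,.225,0)); print(manip.current_clock(),manip.current_width())
for off,z,t in((.05,.205,22),(.045,.175,44),(.045,.165,65)):
    p,q=P(off,z,t); manip.servo_line(p,.09,q)
manip.sleep(.6)
print(manip.current_clock(),manip.current_width())
cv2.imwrite("pics/s3.png",np.hstack([cv2.resize(cams.capture("scene")[100:300,340:540],None,fx=2,fy=2),cv2.resize(cams.capture("top")[100:300,150:350],None,fx=2,fy=2)]))
E
```

```text
7.5333 0.014439880488585901
9.9417 0.01474231847233753
```

View pics/s3.png

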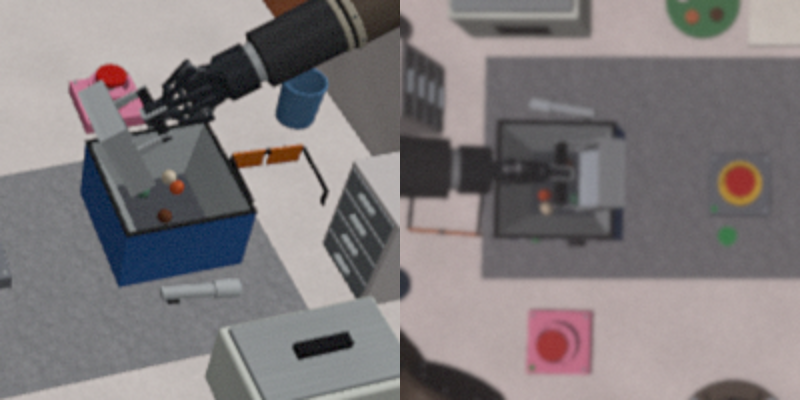

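The four stones look to be in the hopper: cream (170,175), orange (178,187), brown (165,215), green (143,190, partly hidden). I'll tilt back, check, and return the tray to its original spot.

```bash
python3 - <<'E'
from h import *
H=np.pi/2
P=lambda off,z,t:pose(lip2bar([HOP[0],HOP[1]-off,z],H,np.radians(t)),H,np.radians(t),-1)
for off,z,t in((.05,.20,35),(.07,.235,0)):
    p,q=P(off,z,t); manip.servo_line(p,.12,q)
p,q=pose([*BAR,.088],YAW,0,-1)
manip.reach(p+[0,0,.17],q)
a=cams.capture("scene")[100:300,340:540]
manip.servo_line(p+[0,0,.015],.12)
print(manip.servo_line(p+[0,0,-.004],.02,until_force=5),manip.current_tool_pos()-p,manip.current_force())
manip.release(); manip.sleep(.2)
manip.servo_line(p+[0,0,.13],.15)
manip.reach([.42,-.16,.25],q)
print(manip.current_clock())
b=cams.capture("scene")[150:350,150:350]
cv2.imwrite("pics/s4.png",np.hstack([cv2.resize(a,None,fx=2,fy=2),cv2.resize(b,None,fx=2,fy=2)]))
cv2.imwrite("pics/w4.png",cams.capture("wrist"))
E
```

```text
True [-1.65874760e-04  1.90674419e-05  3.43061785e-04] [-0.94163851  0.66025251  4.59614697]
18.0
```

View pics/s4.png

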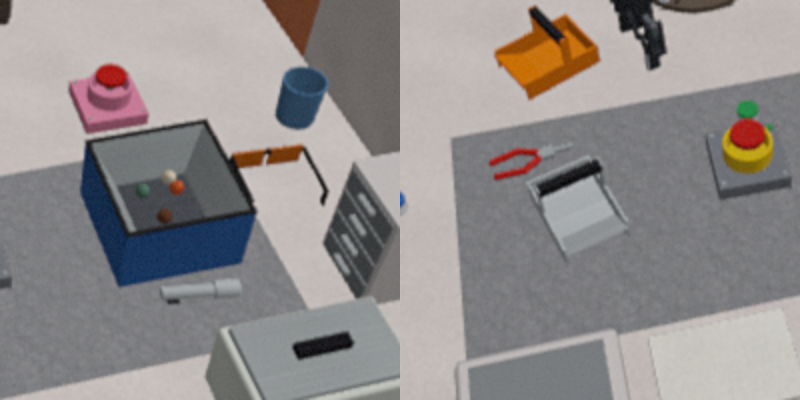

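All four stones are in the hopper, and the empty tray stands upright at its old spot with the pliers unmoved. Now the button.

```bash
python3 - <<'E'
from h import *
q=pose([0,0,0],0,0,-1)[1]; B=[.492,-.013]
manip.grasp(60)
manip.reach([*B,.18],q)
manip.servo_line([*B,.122],.1)
manip.sleep(.3)
f0=manip.current_force()
print("touch",manip.servo_line([*B,.095],.015,until_force=3))
p=manip.current_tool_pos(); print(p,manip.current_force()-f0)
manip.servo_line([*B,.065+.022],.02); manip.sleep(.3)
print(manip.current_tool_pos(),manip.current_force()-f0,manip.current_clock())
cv2.imwrite("pics/s5.png",np.hstack([cv2.resize(cams.capture("scene")[170:270,270:370],None,fx=4,fy=4),cv2.resize(cams.capture("wrist")[200:400,220:420],None,fx=2,fy=2)]))
E
```

```text
touch True
[ 0.4919743  -0.01300888  0.10789001] [0.41043244 0.82634208 3.88981137]
[ 0.49205112 -0.01301344  0.08758924] [-2.19006057  1.18404062 11.65464406] 23.1417
```

View pics/s5.png

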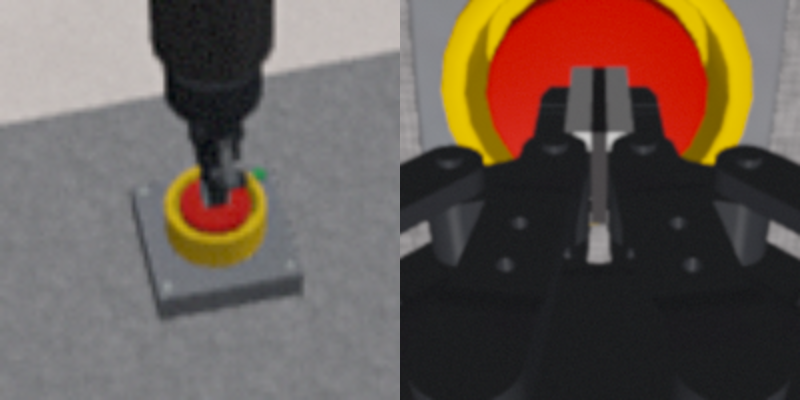

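The tips are on the button and it is close to level: 21.4 mm travel by height, about 19 mm by force. I'll add 1 mm and hand in.

```bash
python3 - <<'E'
from h import *
manip.servo_line([.492,-.013,.0860],.02); manip.sleep(.3)
print(manip.current_tool_pos(),manip.current_force())
print(manip.job_done())
E
```

```text
[ 0.49206653 -0.01300874  0.08662917] [-3.41562111  0.64961325 12.7339351 ]
the job is handed in; nothing more can be done
None
```

I handed the job in at about 24 s of the 72 s; the interface returned no verdict. All four stones are in the hopper, and the empty tray is released upright at its original spot. The button is held about 22 mm down (level with the rim) at about 12.7 N, and I saw no bystander moved in the pictures.

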